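Third hand at the plaster casting box

ROBOT

A 6-joint arm with a two-finger parallel gripper is mounted at the origin on a cart in front of the work surface, level with it; the furniture and walls round the work are solid. World frame = base frame: x ahead of the robot, y to its left, z up, the work surface at z = 0. Lengths are in m, angles in rad, forces in N, time in s.
With the tool pointing down it reaches from about 0.375 to 0.9 m from the base axis. Payload 3.1 kg.
Tool frame: the origin (TCP) lies between the finger pads; the fingertips stand 17 mm ahead of it and the grasp point (between the pads) lies 2 mm behind it (robot.nose_length is the distance from the TCP to the fingertips, in m); z points along the fingers, y is the line along which they close (so a half turn about z gives the same grasp; the last joint's range is limited). The gripper opens to 87 mm and grips with 3 to 60 N. Pads are 19 mm wide; open, the fingers measure 117 mm over their backs; the gripper's body (75 mm by 190 mm) begins 51 mm behind the grasp point.
Start: joints at [0.987, 0.527, 1.433, -0, 1.181, -0.178], TCP at [0.247, 0.574, 0.24] pointing down, gripper open.
Joint ranges: [-3.08, 3.08], [-0.75, 2.2], [0.22, 2.44], [-1.43, 4.57], [0, 2.65], [-2.85, 2.85]. Speed limits (rad/s): [2.79, 2.79, 3.14, 3.14, 3.14, 3.14].

INTERFACE

Orientations are given as a unit quaternion [x, y, z, w].
In Python, from rig import robot, cams gives the robot as it stands.
- The arm moves only by the shell command python3 -m pendant 'ROWS' [FORCE]. ROWS is JSON, a list of rows, each an object with "jaw": the opening, from 0 (shut) to 1 (fully open); "linear": the shift along the tool's x, y, z in cm, a list of three; "twist": the turn about the tool's z in degrees. A call has 1 to 12 rows; each row shifts and turns the commanded pose from where the row before left it, along the tool's axes as they then stand; what a row does not reach is not made up. A row lasts 1/12 s, in which the tool goes at most 41.7 mm and 7.16 degrees, less where a joint would pass 70% of its speed; a pose out of reach is approached as far as the arm can. A call is refused whole if a number of a shift passes 4.17 or a number of a turn 7.16, either way. A call with a gripper value outside its range is refused whole. The fingers move at their own pace and stop on an object; FORCE is the grip in N (left out, the last holds). Time passes only in rows, so rows that do not move let the fingers close. It gives the time, the measured TCP pose, the force, the opening and the grip force at its end, in the units of the state.
- robot.get_obs(): the state, without advancing time (a new reading comes with each control period).
- cams.camera(name): name is "scene" or "top"; returns a dict with "color" (420x560x3 uint8, blue, green, red), "depth" (420x560 float32, m along the optical axis (not along the pixel's ray), 0 where there is no reading), "fov_y" (degrees; the focal length in pixels is half the picture's height over the tangent of half this angle, whatever the lens; pixels are square), "cx", "cy" (the principal point, pixels), "view" (4x4, takes a point from world to camera coordinates). Camera axes: x right, y down, z forward; pixel columns grow to the right and rows downward; lengths in m; the calibration is good to about 2 mm. A picture is of the moment at which its call begins.
- robot.hand_in(): hands the job in; it is judged then, once.
The state is a dict: "time": time; "q": joint angles; "joint_velocities": joint speeds; "joint_torque": joint torques, N m; "position": TCP position; "tool_rot": TCP orientation; "ft_force": force on the tool from outside, world axes, zero at the start; "moment": the same for the moment, N m; "grip_width": finger opening in m; "grip_force": force on a finger pad.
Only numpy, scipy, OpenCV 4.12 (cv2) and the standard library are available. Lean on these libraries where they do the work, as an engineer would, in place of code of your own. Each camera call takes 0.05 s, during which the arm holds its last target. There are 200 camera calls.

TASK

The white mug is parked on the casting box where its front board has to go: lift it off, keeping it upright, and stand it on the bench beside the box. Then stand the long board with the four screw holes between the two dowels at the open front of the box, its foot on the base board, and push it squarely against the two rubber seals with a steady 12 newtons or so, enough to squeeze each seal by about 5 mm but never flat; finish while still pushing, so that I can drive the screws. Leave the shorter spare board where it stands.

Things in the scene. Friction and masses are not known exactly. Their poses are not given: they have to be found in the camera images.
- mould_box: Open plaster casting box, fixed to the bench: plywood base board 284 (x) x 250 (y) mm on battens, its top 36 mm above the bench; two side walls (90 mm high above it, from x=-24 to 136 mm, outer faces at y=+-102 mm) and a back wall; a 61 mm high upturned bowl stands inside. Origin: centre of the underside at bench height; +x points from the open front to the back, z up. Front edge at x=-142 mm.
- seat (a point): Top of the base board midway between the faces of the two seals (box x=-38, y=0, z=36 mm), axes as the box. The front board in place has its inner face here while the seals are free (its centre at seat x=-9 mm) and moves to +x as they are squeezed. The base board is bare for 104 mm in front of this point.
- dowel_left (a point): Top of the wooden locating dowel at box x=-47, y=+111 mm, 24 mm above the base board; 14 mm thick, coned over its last 6 mm. Its twin stands at y=-111 mm. The 208 mm between the two take the 200 mm front board.
- seal_left (a joint): Compression in metres of the black foam-rubber seal on the front end of the side wall at +y (0 free, 0.009 flat). Each seal is 14 mm thick, 12 mm wide and 90 mm high, centred at box y=+84 mm, and springs back with 1.2 N per mm.
- seal_right (a joint): The same for the seal at box y=-84 mm.
- front_board: The front board of the box: light wood, 18 mm thick (its x), 200 mm long (its y), 90 mm high (its z), four 5 mm screw holes near its ends, about 0.22 kg. Stands loose on its long edge on the bench, right of the box. Origin: centre of its lower edge. Both faces are alike. Being thin it tips rather than slides if pushed high while nothing holds it.
- spare_board: A spare board, 18 x 140 x 90 mm, without holes, standing on edge like the front board; to be left alone. Which of the two stands nearer the robot varies.
- mug: White mug, 95 mm high, 88 mm across, about 0.2 kg, standing upright on the base board in front of the seals. Origin: at the underside, 19 mm from the cup's axis; the axis lies at its own y=+19 mm, and the handle sticks out to its -y, to y=-63 mm.
- mug_handle (a point): Point inside the outer, upright part of the mug's handle, 56 mm above the mug's underside and 74 mm from the cup's axis; axes as the mug. The handle is 12 mm thick here (along mug x) with flat sides from 31 to 70 mm above the underside, and can be pinched across from above; its top is 87 mm above the underside. Nearer the cup the handle widens to 30 mm. Grip it firmly, or the mug swings.
There are look-alikes about, which are no part of the job. What is shaped like the mug but blue is not meant.

How it is judged:
By the outcome, as a careful person would: the job done as asked, in the order asked, and still so for the second after the job is handed in, while the arm keeps its last pose, push and grip.
It also fails if it takes over 67 s, if anything falls off the work surface, if the arm or the gripper's body presses on something with over 40 N, if the wrist force passes 120 N, or if a joint passes its speed limit or range.

## Working session

There is one attempt and no reset: what is moved stays moved. The work goes in short steps, Python scripts to look and compute and a shell command to move; the robot and the scene stay as the last step left them, time stands still between calls to the robot, and variables do not carry over. Pictures are saved under pics/ and viewed, at most 10 in all, crops included, and the job is handed in when it is done.

```bash
ls; mkdir -p pics; cat > h.py <<'E'
import numpy as np, cv2
from rig import robot, cams
def cloud(c):
    d=c["depth"]; h,w=d.shape; f=h/2/np.tan(np.radians(c["fov_y"])/2)
    u,v=np.meshgrid(np.arange(w),np.arange(h))
    P=np.stack([(u-c["cx"])*d/f,(v-c["cy"])*d/f,d],-1)
    V=np.array(c["view"]); W=(P-V[:3,3])@V[:3,:3]
    W[d==0]=np.nan
    return W
E
python3 - <<'E'
from h import *
for n in("scene","top"):
    c=cams.camera(n); cv2.imwrite(f"pics/{n}0.png",c["color"]); np.savez(f"{n}0.npz",W=cloud(c),**c)
    print(n,c["fov_y"],c["cx"],c["cy"],np.round(c["view"],3).tolist())
o=robot.get_obs();print(o)
E
```

```text
pics
scene 45.89806633814688 278.9938740605489 212.5440364530825 [[0.719, -0.695, -0.009, -0.371], [-0.419, -0.423, -0.804, 0.309], [0.554, 0.582, -0.595, 1.045], [0.0, 0.0, 0.0, 1.0]]
top 51.34794871322201 283.13657190695295 210.32988436364465 [[-0.017, -1.0, -0.008, 0.066], [-0.988, 0.018, -0.152, 0.552], [0.152, 0.005, -0.988, 1.214], [0.0, 0.0, 0.0, 1.0]]
{'time': 0.1, 'q': array([ 9.86480423e-01,  5.28362654e-01,  1.43372870e+00, -2.44550003e-05,
        1.18137201e+00, -1.78488969e-01]), 'joint_velocities': array([-0.00045554, -0.00257835, -0.0009168 ,  0.00010695,  0.00142277,
        0.00047838]), 'joint_torque': array([-9.33370866e-04, -4.40985990e+01, -1.77149749e+01,  6.34274818e-02,
        5.33962506e-02, -6.40726989e-05]), 'position': array([0.24637567, 0.57374235, 0.23869038]), 'tool_rot': array([ 2.01519230e-01,  9.79484112e-01, -8.72349104e-04, -3.37663625e-04]), 'ft_force': array([-0.22827103,  0.16762092,  0.03562869]), 'moment': array([ 0.04363673, -0.02171146,  0.00768869]), 'grip_force': 0.0, 'grip_width': 0.08664722126228169}
```

View pics/scene0.png

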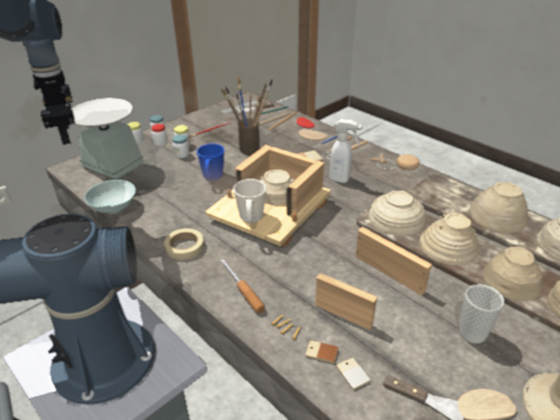

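View pics/top0.png

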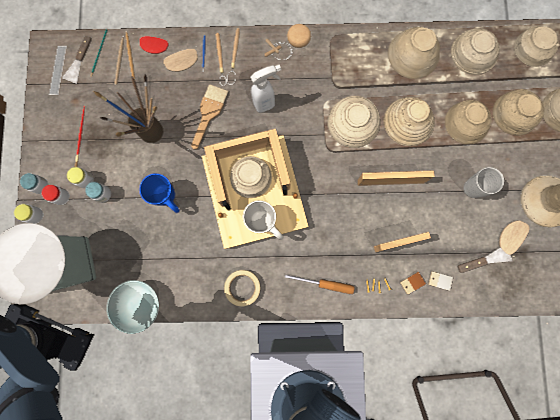

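The top view shows the white mug at (260,217) on the box (250,190), with its handle towards (280,233). The blue mug at (157,190) is the wrong colour, and the grey handleless beaker at (485,182) is not a mug. The two boards are at (397,177), about 75 px long, and (403,242), about 57 px, so the longer far one looks like the front board.

```bash
python3 - <<'E'
from h import *
t=np.load("top0.npz"); W=t["W"]; s=np.load("scene0.npz"); S=s["W"]
def sel(W,b,z0,z1): 
    x0,x1,y0,y1=b; return (W[...,0]>x0)&(W[...,0]<x1)&(W[...,1]>y0)&(W[...,1]<y1)&(W[...,2]>z0)&(W[...,2]<z1)
def px(u,v): return np.round(W[v,u],3)
print("box ctr",px(250,190),"mug",px(260,217),"b1",px(397,177),"b2",px(403,240),"bench",px(320,200),px(450,240), "base",px(225,232))
def rect(P):
    r=cv2.minAreaRect(P[:,:2].astype(np.float32)*1000); print(len(P),np.round(r[0],1),np.round(r[1],1),round(r[2],1),"zmed",np.round(np.nanmedian(P[:,2]),4)); return r
for n,(u,v) in dict(b1=(397,177),b2=(403,240)).items():
    c=W[v,u]
    for A in(W,S): 
        P=A[sel(A,(c[0]-.13,c[0]+.13,c[1]-.15,c[1]+.15),.05,.11)]
        lab=P[np.abs(P[:,:2]-c[:2])[:,0]<.06]; rect(lab)
c=W[190,250]
for z0,z1 in((.03,.043),(.115,.135)):
    for A in(W,S):
        P=A[sel(A,(c[0]-.25,c[0]+.25,c[1]-.2,c[1]+.2),z0,z1)]; rect(P)
# crop
c1=cv2.resize(s["color"][215:335,300:450],None,fx=4,fy=4,interpolation=cv2.INTER_CUBIC)
cv2.imwrite("pics/boards.png",c1)
c2=cv2.resize(t["color"][125:255,195:315],None,fx=4.6,fy=4.6,interpolation=cv2.INTER_CUBIC)
cv2.imwrite("pics/box.png",c2)
E
```

```text
box ctr [0.607 0.148 0.084] mug [0.536 0.123 0.038] b1 [ 0.634 -0.263  0.094] b2 [ 0.458 -0.269  0.094] bench [ 0.589 -0.054 -0.001] [ 0.463 -0.433 -0.003] base [0.494 0.224 0.038]
667 [ 641.4 -266.8] [ 19.9 200.9] 0.9 zmed 0.0889
1361 [ 638.4 -264.8] [ 24.4 201.4] 0.3 zmed 0.0782
363 [ 455.6 -275.2] [ 18. 141.] 13.2 zmed 0.0904
1144 [ 454.1 -273. ] [ 24.7 140.9] 13.4 zmed 0.0795
4379 [614.6 139.8] [284.3 250.5] 13.8 zmed 0.0361
2254 [611.4 143.2] [289.5 255.7] 14.1 zmed 0.0357
1760 [605.  137.4] [293.6 204.3] 13.7 zmed 0.1258
1391 [603.  139.8] [297.3 208.5] 13.6 zmed 0.1246
```

View pics/boards.png

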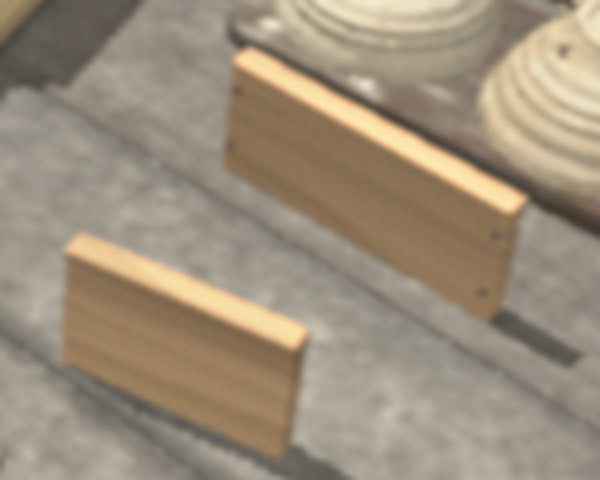

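View pics/box.png

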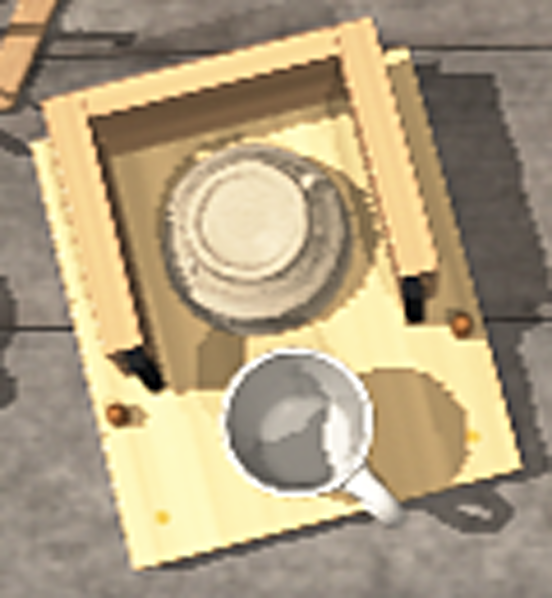

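The crop confirms it: the far board (about 200 mm) has the screw holes near its ends, and the near one (140 mm) has none. The box crop shows the mug's rim centred at (297,423), with its handle reaching down-right to (385,512). The dowels are at (117,413) and (462,323), and the black seals at (148,372) and (413,298).

```bash
cat >> h.py <<'E'
def ray(c,u,v,z):
    h=c["color"].shape[0]; f=h/2/np.tan(np.radians(c["fov_y"])/2)
    V=np.array(c["view"]); R=V[:3,:3]; o=-R.T@V[:3,3]
    d=np.stack([(np.asarray(u,float)-c["cx"])/f,(np.asarray(v,float)-c["cy"])/f,np.ones_like(np.asarray(u,float))],-1)@R
    return o+d*((z-o[2])/d[...,2])[...,None]
E
python3 - <<'E'
from h import *
from scipy.optimize import least_squares
for n in("top","scene"):
    t=dict(np.load(n+"0.npz")); W=t["W"]; hsv=cv2.cvtColor(t["color"],cv2.COLOR_BGR2HSV)
    near=(np.hypot(W[...,0]-.53,W[...,1]-.12)<.13)
    m=near&(W[...,2]>.124)&(W[...,2]<.136)&(hsv[...,1]<60)
    P=W[m]
    def fit(P):
        A=np.c_[2*P[:,:2],np.ones(len(P))]; s=np.linalg.lstsq(A,(P[:,:2]**2).sum(1),rcond=None)[0]; return s[:2],np.sqrt(s[2]+s[:2]@s[:2])
    r=least_squares(lambda p:np.hypot(P[:,0]-p[0],P[:,1]-p[1])-p[2],[*P[:,:2].mean(0),.042],loss="soft_l1",f_scale=.002).x
    print(n,len(P),"rim",np.round(r*1000,1))
    d=np.hypot(W[...,0]-r[0],W[...,1]-r[1])
    for z0 in(.067,.09,.11):
        H=W[(d>.052)&(d<.095)&near&(W[...,2]>z0)&(W[...,2]<.128)&(hsv[...,1]<60)]
        if len(H)<5: continue
        q=H[:,:2]-r[:2]; a=np.degrees(np.arctan2(q[:,1],q[:,0])); 
        print(" handle",z0,len(H),"ang med",np.round(np.median(a),1),"rmax",np.round(np.hypot(*q.T).max(),3),"zmax",H[:,2].max().round(3))
    # dowels orange-brown, bowl
    B=W[(np.hypot(W[...,0]-.62,W[...,1]-.145)<.09)&(hsv[...,1]<110)&(W[...,2]>.06)&(W[...,2]<.11)]
    a=np.radians(13.8); bx=(B[:,:2]-[.613,.141])@[np.cos(a),np.sin(a)]
    for z in(.06,.07,.08,.09): 
        k=(B[:,2]>z)&(B[:,2]<z+.01); print("  bowl z",z,k.sum(), "min box x",np.round(np.percentile(bx[k],5),3) if k.any() else None)
    # base-board quad edges
    if n=="top":
        bm=((W[...,2]>.03)&(W[...,2]<.043)&(np.hypot(W[...,0]-.613,W[...,1]-.14)<.22)).astype(np.uint8)
        for z0,z1,name,cc in((.05,.11,"board",(.64,-.265)),):
            P=W[(abs(W[...,0]-cc[0])<.05)&(abs(W[...,1]-cc[1])<.13)&(W[...,2]>.08)&(W[...,2]<.1)]
            k=np.polyfit(P[:,1],P[:,0],1); print("board slope deg",np.degrees(np.arctan(k[0])),"topface x range",np.percentile(P[:,0],[2,98]),"y",P[:,1].min(),P[:,1].max())
E
```

```text
top 198 rim [524.3 119.   42.8]
 handle 0.067 87 ang med -131.0 rmax 0.094 zmax 0.128
 handle 0.09 58 ang med -134.0 rmax 0.081 zmax 0.128
 handle 0.11 48 ang med -134.0 rmax 0.078 zmax 0.128
  bowl z 0.06 142 min box x -0.068
  bowl z 0.07 323 min box x -0.061
  bowl z 0.08 292 min box x -0.058
  bowl z 0.09 572 min box x -0.044
board slope deg -0.7668956411324125 topface x range [0.63199117 0.6504506 ] y -0.36719811920311646 -0.16666640954795883
scene 208 rim [522.  121.6  42.8]
 handle 0.067 207 ang med -128.7 rmax 0.095 zmax 0.127
 handle 0.09 92 ang med -133.5 rmax 0.095 zmax 0.127
 handle 0.11 51 ang med -133.5 rmax 0.095 zmax 0.127
  bowl z 0.06 80 min box x -0.016
  bowl z 0.07 129 min box x -0.059
  bowl z 0.08 243 min box x -0.068
  bowl z 0.09 421 min box x -0.059
```

```bash
cat >> h.py <<'E'
from scipy.spatial.transform import Rotation as Rn
def go(target,ydir=None):
    o=robot.get_obs(); R=Rn.from_quat(o["tool_rot"]).as_matrix(); p=np.array(o["position"])
    a=np.degrees(np.arctan2(R[1,1],R[0,1]))
    print("t",round(o["time"],2),"tcp",np.round(p*1000,1),"ydir",round(a,2),"tilt",np.round(np.degrees(np.arccos(-R[2,2])),2),"F",np.round(o["ft_force"],1),"M",np.round(o["moment"],2),"grip",round(o["grip_width"],4),round(o["grip_force"],1))
    print(" shift cm (tool)",np.round(R.T@(np.array(target)-p)*100,2), "" if ydir is None else f"twist {(a-ydir+90)%180-90:.2f}")
E
python3 -m pendant '[{"jaw":1,"linear":[0,0,0],"twist":7},{"jaw":1,"linear":[0,0,0],"twist":7},{"jaw":1,"linear":[0,0,0],"twist":7},{"jaw":1,"linear":[0,0,0],"twist":7},{"jaw":1,"linear":[0,0,0],"twist":7},{"jaw":1,"linear":[0,0,0],"twist":7},{"jaw":1,"linear":[0,0,0],"twist":7},{"jaw":1,"linear":[0,0,0],"twist":7},{"jaw":1,"linear":[0,0,0],"twist":7},{"jaw":1,"linear":[0,0,0],"twist":7},{"jaw":1,"linear":[0,0,0],"twist":7},{"jaw":1,"linear":[0,0,0],"twist":7}]'
python3 -m pendant '[{"jaw":1,"linear":[0,0,0],"twist":7},{"jaw":1,"linear":[0,0,0],"twist":7},{"jaw":1,"linear":[0,0,0],"twist":7},{"jaw":1,"linear":[0,0,0],"twist":5.6},{"jaw":1,"linear":[0,0,0],"twist":0}]'
python3 -c "
from h import *
go([.472,.067,.24],-43.8)"
```

```text
time: 1.1
position: [0.2464, 0.5739, 0.239]
tool_rot: [0.807, 0.591, -0.001, 0.0]
ft_force: [0.7, -0.6, -0.2]
grip_width: 0.087
grip_force: 0.0
time: 1.52
position: [0.2465, 0.5739, 0.239]
tool_rot: [0.92, 0.391, -0.001, 0.0]
ft_force: [0.1, -0.1, 0.1]
grip_width: 0.0869
grip_force: 0.0
t 1.52 tcp [246.5 573.9 239. ] ydir -43.95 tilt 0.07 F [ 0.1 -0.1  0.1] M [-0.07  0.12  0.  ] grip 0.0869 0.0
 shift cm (tool) [-20.85  51.42  -0.06] twist -0.15
```

```bash
python3 -m pendant '[{"jaw":1,"linear":[-0.7,1.8,0],"twist":0},{"jaw":1,"linear":[-1.5,3.67,0],"twist":0},{"jaw":1,"linear":[-1.5,3.67,0],"twist":0},{"jaw":1,"linear":[-1.5,3.67,0],"twist":0},{"jaw":1,"linear":[-1.5,3.67,0],"twist":0},{"jaw":1,"linear":[-1.5,3.67,0],"twist":0},{"jaw":1,"linear":[-1.5,3.67,0],"twist":0},{"jaw":1,"linear":[-1.5,3.67,0],"twist":0},{"jaw":1,"linear":[-1.5,3.67,0],"twist":0},{"jaw":1,"linear":[-1.5,3.67,0],"twist":0},{"jaw":1,"linear":[-1.5,3.67,0],"twist":0},{"jaw":1,"linear":[-1.5,3.67,0],"twist":0}]'
python3 -m pendant '[{"jaw":1,"linear":[-1.5,3.67,0],"twist":0},{"jaw":1,"linear":[-1.5,3.67,0],"twist":0},{"jaw":1,"linear":[-0.6,1.8,0],"twist":0},{"jaw":1,"linear":[0,0,0],"twist":0},{"jaw":1,"linear":[0,0,0],"twist":0}]'
python3 -c "
from h import *
go([.472,.067,.095],-43.8)"
```

```text
time: 2.52
position: [0.4319, 0.1562, 0.2396]
tool_rot: [0.919, 0.393, -0.0, -0.0]
ft_force: [0.9, 0.2, -0.9]
grip_width: 0.0869
grip_force: 0.0
time: 2.93
position: [0.4727, 0.068, 0.2393]
tool_rot: [0.92, 0.391, -0.0, -0.0]
ft_force: [-0.9, 0.0, -0.3]
grip_width: 0.0872
grip_force: 0.0
t 2.93 tcp [472.7  68.  239.3] ydir -43.91 tilt 0.06 F [-0.9  0.  -0.3] M [-0.08  0.16  0.04] grip 0.0872 0.0
 shift cm (tool) [-0.11  0.03 14.43] twist -0.11
```

```bash
python3 -m pendant '[{"jaw":1,"linear":[0,0,2],"twist":0},{"jaw":1,"linear":[0,0,3],"twist":0},{"jaw":0.6,"linear":[0,0,3],"twist":0},{"jaw":0.5,"linear":[-0.1,0,3],"twist":0},{"jaw":0.4,"linear":[0,0,2],"twist":0},{"jaw":0.4,"linear":[0,0,1.4],"twist":0},{"jaw":0.4,"linear":[0,0,0],"twist":0},{"jaw":0.4,"linear":[0,0,0],"twist":0}]' 50
python3 - <<'E'
from h import *
go([.472,.067,.095],-43.8)
c=cams.camera("top"); cv2.imwrite("pics/g1.png",cv2.resize(c["color"][170:270,210:330],None,fx=4,fy=4,interpolation=cv2.INTER_CUBIC))
c=cams.camera("scene"); cv2.imwrite("pics/g1s.png",cv2.resize(c["color"][130:260,190:340],None,fx=4,fy=4,interpolation=cv2.INTER_CUBIC))
E
```

```text
time: 3.6
position: [0.4706, 0.0694, 0.0952]
tool_rot: [0.919, 0.393, -0.001, -0.001]
ft_force: [0.2, -0.3, 0.6]
grip_width: 0.0549
grip_force: 0.0
t 3.6 tcp [470.6  69.4  95.2] ydir -43.69 tilt 0.16 F [ 0.2 -0.3  0.6] M [-0.05  0.12  0.05] grip 0.0549 0.0
 shift cm (tool) [-0.08  0.26  0.01] twist 0.11
```

View pics/g1s.png

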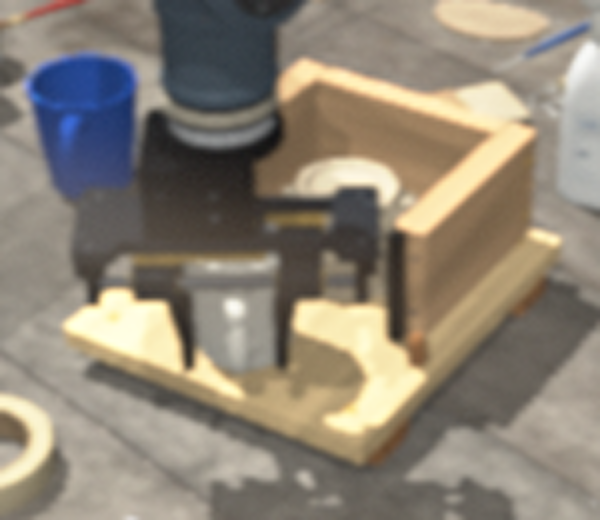

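In this scene crop the fingers (188,330) and (282,330) straddle the mug's handle, centred at about (236,320). I'll close the jaw now.

```bash
python3 -m pendant '[{"jaw":0,"linear":[0,0,0],"twist":0},{"jaw":0,"linear":[0,0,0],"twist":0},{"jaw":0,"linear":[0,0,0],"twist":0},{"jaw":0,"linear":[0,0,0],"twist":0},{"jaw":0,"linear":[0,0,0],"twist":0},{"jaw":0,"linear":[0,0,0],"twist":0},{"jaw":0,"linear":[0,0,0],"twist":0},{"jaw":0,"linear":[0,0,0],"twist":0}]' 55
python3 -m pendant '[{"jaw":0,"linear":[0,0,-0.4],"twist":0},{"jaw":0,"linear":[0,0,-0.8],"twist":0},{"jaw":0,"linear":[0,0,-1.2],"twist":0},{"jaw":0,"linear":[0,0,-1.2],"twist":0},{"jaw":0,"linear":[0,0,-1.2],"twist":0},{"jaw":0,"linear":[0,0,-0.8],"twist":0},{"jaw":0,"linear":[0,0,-0.4],"twist":0},{"jaw":0,"linear":[0,0,0],"twist":0},{"jaw":0,"linear":[0,0,0],"twist":0}]'
python3 - <<'E'
from h import *
o=robot.get_obs()
# mug axis to (.555,-.085): tcp keeps offset (-.0512,-.0534)
go([.555-.0512,-.085-.0534,o["position"][2]])
c=cams.camera("scene"); cv2.imwrite("pics/g2s.png",cv2.resize(c["color"][100:260,190:340],None,fx=3.6,fy=3.6,interpolation=cv2.INTER_CUBIC))
E
```

```text
time: 4.37
position: [0.4721, 0.0679, 0.0957]
tool_rot: [0.92, 0.392, 0.0, 0.0]
ft_force: [-0.1, -1.2, 3.0]
grip_width: 0.0126
grip_force: 51.9
time: 5.12
position: [0.4717, 0.0681, 0.1556]
tool_rot: [0.92, 0.392, -0.0, -0.0]
ft_force: [-0.3, 0.2, -2.3]
grip_width: 0.0123
grip_force: 51.3
t 5.12 tcp [471.7  68.1 155.6] ydir -43.84 tilt 0.01 F [-0.3  0.2 -2.3] M [-0.2  0.2 -0. ] grip 0.0123 51.3
 shift cm (tool) [-12.67  16.62   0.  ]
```

View pics/g2s.png

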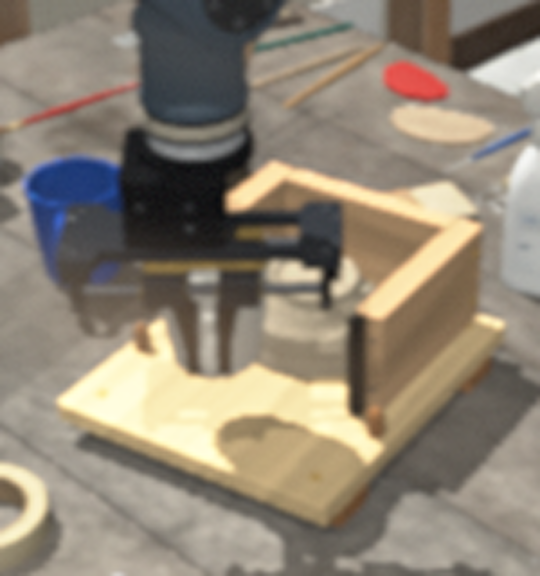

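The mug hangs upright behind the fingers at (205,320), clear of the base board. I'll carry it to the bench on the right of the box.

```bash
python3 -m pendant '[{"jaw":0,"linear":[-0.8,1.04,0],"twist":0},{"jaw":0,"linear":[-1.58,2.08,0],"twist":0},{"jaw":0,"linear":[-1.58,2.08,0],"twist":0},{"jaw":0,"linear":[-1.58,2.08,0],"twist":0},{"jaw":0,"linear":[-1.58,2.08,0],"twist":0},{"jaw":0,"linear":[-1.58,2.08,0],"twist":0},{"jaw":0,"linear":[-1.58,2.08,0],"twist":0},{"jaw":0,"linear":[-1.58,2.08,0],"twist":0},{"jaw":0,"linear":[-0.8,1.04,0],"twist":0},{"jaw":0,"linear":[0,0,0],"twist":0}]'
python3 -m pendant '[{"jaw":0,"linear":[0,0,0.7],"twist":0},{"jaw":0,"linear":[0,0,1.5],"twist":0},{"jaw":0,"linear":[0,0,1.5],"twist":0},{"jaw":0,"linear":[0,0,1.5],"twist":0},{"jaw":0,"linear":[0,0,1.5],"twist":0},{"jaw":0,"linear":[0,0,1.2],"twist":0},{"jaw":0,"linear":[0,0,0.8],"twist":0},{"jaw":0,"linear":[0,0,0.4],"twist":0},{"jaw":0,"linear":[0,0,0.2],"twist":0},{"jaw":0,"linear":[0,0,0],"twist":0},{"jaw":0,"linear":[0,0,0],"twist":0}]'
python3 - <<'E'
from h import *
go([.555-.0512,-.085-.0534,.0597])
W=cloud(cams.camera("top"));print("bench z there",np.nanmedian(W[(abs(W[...,0]-.6)<.03)&(abs(W[...,1]+.03)<.02)],0))
E
```

```text
time: 6.0
position: [0.5051, -0.1413, 0.155]
tool_rot: [0.921, 0.39, 0.0, 0.001]
ft_force: [-0.5, 0.6, -1.9]
grip_width: 0.0124
grip_force: 51.6
time: 6.92
position: [0.5045, -0.1383, 0.0629]
tool_rot: [0.92, 0.392, 0.0, 0.0]
ft_force: [0.3, -0.3, -1.8]
grip_width: 0.0126
grip_force: 51.6
t 6.92 tcp [ 504.5 -138.3   62.9] ydir -43.83 tilt 0.04 F [ 0.3 -0.3 -1.8] M [-0.17  0.17  0.01] grip 0.0126 51.6
 shift cm (tool) [-0.05 -0.05  0.32] 
bench z there [nan nan nan]
  return np.nanmean(a, axis, out=out, keepdims=keepdims)
```

```bash
python3 -m pendant '[{"jaw":0,"linear":[0,0,0.15],"twist":0},{"jaw":0,"linear":[0,0,0.1],"twist":0},{"jaw":0,"linear":[0,0,0.05],"twist":0},{"jaw":0,"linear":[0,0,0],"twist":0},{"jaw":0,"linear":[0,0,0],"twist":0}]'
```

```text
time: 7.38
position: [0.5044, -0.139, 0.06]
tool_rot: [0.92, 0.392, 0.0, 0.0]
ft_force: [-1.3, -1.2, 3.6]
grip_width: 0.0123
grip_force: 53.2
```

```bash
python3 -m pendant '[{"jaw":0.3,"linear":[0,0,0],"twist":0},{"jaw":0.5,"linear":[0,0,0],"twist":0},{"jaw":0.5,"linear":[0,0,0],"twist":0},{"jaw":0.5,"linear":[0,0,0],"twist":0},{"jaw":0.5,"linear":[0,0,-0.5],"twist":0},{"jaw":0.5,"linear":[0,0,-1.5],"twist":0},{"jaw":0.5,"linear":[0,0,-3],"twist":0},{"jaw":0.5,"linear":[0,0,-4],"twist":0},{"jaw":0.5,"linear":[0,0,-4],"twist":0},{"jaw":0.5,"linear":[0,0,-3],"twist":0},{"jaw":0.5,"linear":[0,0,-1],"twist":0},{"jaw":0.5,"linear":[0,0,0],"twist":0}]' 40
python3 - <<'E'
from h import *
go([.6395,-.2658,.23],-.5)
E
```

```text
time: 8.38
position: [0.5059, -0.1391, 0.2328]
tool_rot: [0.92, 0.392, 0.002, 0.003]
ft_force: [0.6, -0.2, -0.4]
grip_width: 0.0436
grip_force: 0.0
t 8.38 tcp [ 505.9 -139.1  232.8] ydir -43.84 tilt 0.43 F [ 0.6 -0.2 -0.4] M [-0.11  0.08 -0.02] grip 0.0436 0.0
 shift cm (tool) [ 0.12 18.41  0.41] twist -43.34
```

```bash
python3 -m pendant '[{"jaw":0.5,"linear":[0,1.6,0],"twist":0},{"jaw":0.5,"linear":[0,3.6,0],"twist":0},{"jaw":0.5,"linear":[0,4,0],"twist":0},{"jaw":0.5,"linear":[0,4,0],"twist":0},{"jaw":0.5,"linear":[0,3.6,0],"twist":0},{"jaw":0.5,"linear":[0.1,1.6,0.4],"twist":0},{"jaw":0.5,"linear":[0,0,0],"twist":-6},{"jaw":0.5,"linear":[0,0,0],"twist":-7},{"jaw":0.5,"linear":[0,0,0],"twist":-7},{"jaw":0.5,"linear":[0,0,0],"twist":-7},{"jaw":0.5,"linear":[0,0,0],"twist":-7},{"jaw":0.5,"linear":[0,0,0],"twist":-7}]'
python3 -m pendant '[{"jaw":0.5,"linear":[0,0,0],"twist":-3.5},{"jaw":0.5,"linear":[0,0,0],"twist":0},{"jaw":0.5,"linear":[0,0,0],"twist":0}]'
python3 - <<'E'
from h import *
go([.6395,-.2658,.082],.65)
c=cams.camera("scene"); cv2.imwrite("pics/g3s.png",c["color"])
W=cloud(c); hsv=cv2.cvtColor(c["color"],cv2.COLOR_BGR2HSV)
m=(np.hypot(W[...,0]-.555,W[...,1]+.085)<.1)&(hsv[...,1]<70)&(W[...,2]>.085)
print("mug rim z",np.percentile(W[m][:,2],[5,50,95]),W[m].mean(0))
E
```

```text
time: 9.38
position: [0.6363, -0.2645, 0.2221]
tool_rot: [0.722, 0.691, -0.001, -0.003]
ft_force: [-1.0, 0.5, 0.9]
grip_width: 0.0437
grip_force: 0.0
time: 9.63
position: [0.6366, -0.2647, 0.223]
tool_rot: [0.704, 0.71, -0.0, -0.002]
ft_force: [0.7, 0.7, -1.6]
grip_width: 0.0439
grip_force: 0.0
t 9.63 tcp [ 636.6 -264.7  223. ] ydir 0.55 tilt 0.24 F [ 0.7  0.7 -1.6] M [-0.05 -0.01 -0.02] grip 0.0439 0.0
 shift cm (tool) [-0.15  0.33 14.1 ] twist -0.10
mug rim z [0.08564392 0.09128786 0.58379249] [ 0.55083376 -0.10047308  0.15333964]
```

View pics/g3s.png

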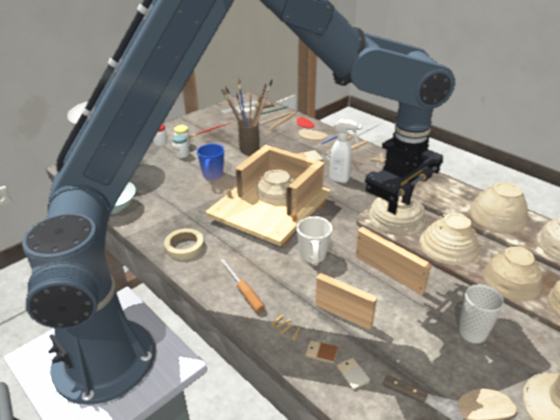

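The scene picture shows the mug standing upright on the bench at (314,240), right of the box, with the base board clear. Before going down on the board at (392,258), I'll check how high the plaster bowls behind it are.

```bash
python3 - <<'E'
from h import *
W=np.load("top0.npz")["W"]
for x in np.arange(.66,.82,.02):
    m=(abs(W[...,0]-x)<.01)&(W[...,1]<-.21)&(W[...,1]>-.33); print(round(x,2),np.nanmax(W[m][:,2]).round(3))
E
```

```text
0.66 0.093
0.68 0.007
0.7 0.011
0.72 0.008
0.74 0.043
0.76 0.077
0.78 0.106
0.8 0.111
```

```bash
python3 -m pendant '[{"jaw":0.5,"linear":[-0.15,0.33,1.5],"twist":0},{"jaw":0.5,"linear":[0,0,3],"twist":0},{"jaw":0.5,"linear":[0,0,3],"twist":0},{"jaw":0.5,"linear":[0,0,2],"twist":0},{"jaw":0.5,"linear":[0,0,0.5],"twist":0},{"jaw":0.5,"linear":[0,0,0],"twist":0}]'
python3 -c "
from h import *
go([.6395,-.2658,.082],.65)"
```

```text
time: 10.18
position: [0.6395, -0.2658, 0.1223]
tool_rot: [0.703, 0.711, -0.001, -0.003]
ft_force: [-1.0, 0.4, -0.1]
grip_width: 0.0433
grip_force: 0.0
t 10.18 tcp [ 639.5 -265.8  122.3] ydir 0.62 tilt 0.32 F [-1.   0.4 -0.1] M [-0.    0.03  0.01] grip 0.0433 0.0
 shift cm (tool) [-0.01  0.02  4.03] twist -0.03
```

```bash
python3 -m pendant '[{"jaw":0.5,"linear":[0,0,1.6],"twist":0},{"jaw":0.5,"linear":[0,0,1.6],"twist":0},{"jaw":0.4,"linear":[0,0,0.8],"twist":0},{"jaw":0.35,"linear":[0,0,0],"twist":0},{"jaw":0.3,"linear":[0,0,0],"twist":0},{"jaw":0.26,"linear":[0,0,0],"twist":0},{"jaw":0.22,"linear":[0,0,0],"twist":0},{"jaw":0.1,"linear":[0,0,0],"twist":0},{"jaw":0,"linear":[0,0,0],"twist":0},{"jaw":0,"linear":[0,0,0],"twist":0},{"jaw":0,"linear":[0,0,0],"twist":0}]' 45
python3 -m pendant '[{"jaw":0,"linear":[0,0,-0.5],"twist":0},{"jaw":0,"linear":[0,0,-1.5],"twist":0},{"jaw":0,"linear":[0,0,-3],"twist":0},{"jaw":0,"linear":[0,0,-3],"twist":0},{"jaw":0,"linear":[0,0,-3],"twist":0},{"jaw":0,"linear":[0,0,-2],"twist":0},{"jaw":0,"linear":[0,0,-1],"twist":0},{"jaw":0,"linear":[0,0,0],"twist":0},{"jaw":0,"linear":[0,0,0],"twist":0}]'
python3 - <<'E'
from h import *
a=np.radians(13.8);u=np.array([np.cos(a),np.sin(a)])
t=np.array([.613,.1415])-(.047+.025)*u   # board centre 25 mm before seals contact
print(t); go([*t,.22],13.8)
c=cams.camera("scene"); W=cloud(c); p=robot.get_obs()["position"]
hsv=cv2.cvtColor(c["color"],cv2.COLOR_BGR2HSV)
m=(abs(W[...,0]-p[0])<.05)&(abs(W[...,1]-p[1])<.13)&(W[...,2]>.10)&(W[...,2]<p[2]+.01)&(hsv[...,1]>70)
P=W[m]; print(len(P),"y",np.percentile(P[:,1],[.5,99.5]),"z",np.percentile(P[:,2],[.5,99.5]))
E
```

```text
time: 11.1
position: [0.6413, -0.2671, 0.0867]
tool_rot: [0.703, 0.711, 0.0, 0.001]
ft_force: [-0.9, -1.0, 5.8]
grip_width: 0.0174
grip_force: 45.0
time: 11.85
position: [0.6403, -0.2663, 0.2245]
tool_rot: [0.703, 0.711, -0.0, -0.001]
ft_force: [-0.0, 0.3, -2.9]
grip_width: 0.0178
grip_force: 45.0
[0.54307833 0.12432559]
t 11.85 tcp [ 640.3 -266.3  224.5] ydir 0.65 tilt 0.1 F [-0.   0.3 -2.9] M [-0.11  0.04  0.01] grip 0.0178 45.0
 shift cm (tool) [39.17 -9.28  0.5 ] twist -13.15
2572 y [-0.36392362 -0.16652775] z [0.13910701 0.22947381]
```

```bash
python3 -m pendant '[{"jaw":0,"linear":[1,-0.2,0],"twist":0},{"jaw":0,"linear":[2.5,-0.6,0],"twist":0},{"jaw":0,"linear":[4,-0.95,0],"twist":0},{"jaw":0,"linear":[4,-0.95,0],"twist":0},{"jaw":0,"linear":[4,-0.95,0],"twist":0},{"jaw":0,"linear":[4,-0.95,0],"twist":0},{"jaw":0,"linear":[4,-0.95,0],"twist":0},{"jaw":0,"linear":[4,-0.95,0],"twist":0},{"jaw":0,"linear":[4,-0.95,0],"twist":0},{"jaw":0,"linear":[4,-0.95,0],"twist":0},{"jaw":0,"linear":[2.5,-0.6,0],"twist":0},{"jaw":0,"linear":[1,-0.2,0],"twist":0}]'
python3 -m pendant '[{"jaw":0,"linear":[0,0,0],"twist":-4},{"jaw":0,"linear":[0,0,0],"twist":-6},{"jaw":0,"linear":[0,0,0],"twist":-3.15},{"jaw":0,"linear":[0,0,0],"twist":0},{"jaw":0,"linear":[0,0,0],"twist":0},{"jaw":0,"linear":[0,0,0],"twist":0}]'
python3 - <<'E'
from h import *
go([.543,.1243,.125],13.8)
for n in("scene","top"):
    c=cams.camera(n); W=cloud(c); cv2.imwrite(f"pics/g4{n}.png",c["color"]);np.savez(f"{n}4.npz",W=W,**c)
    hsv=cv2.cvtColor(c["color"],cv2.COLOR_BGR2HSV); wood=hsv[...,1]>60
    a=np.radians(13.8);R=np.array([[np.cos(a),-np.sin(a)],[np.sin(a),np.cos(a)]])
    B=(W[...,:2]-[.613,.1415])@R  # nominal box coordinates
    x,y,z=B[...,0],B[...,1],W[...,2]
    def rg(name,m,pc=(1,50,99)):
        print(n,name,m.sum(),"x",np.round(np.nanpercentile(x[m],pc)*1000,1),"y",np.round(np.nanpercentile(y[m],pc)*1000,1),"z",np.round(np.nanpercentile(z[m],pc)*1000,1))
    m=(abs(x+.072)<.04)&(abs(y)<.13)&(z>.137)&(z<.235)&wood
    if m.sum(): 
        rg("board",m)
        for s in(-1,1):
            k=m&(abs(y-s*.075)<.02); rg(f" end{s}",k)
    rg("walltop",(z>.12)&(z<.131)&wood&(abs(y)<.12)&(x>-.03)&(x<.16))
    rg("base",(z>.03)&(z<.042)&wood&(abs(y)<.14)&(abs(x)<.16),(0.2,50,99.8))
    if n=="scene": rg("dowelL",(z>.045)&(abs(y-.111)<.012)&(abs(x+.047)<.012)&(z<.07)&wood)
    rg("dowelR",(z>.048)&(abs(y+.111)<.013)&(abs(x+.047)<.013)&(z<.066)&wood)
E
```

```text
time: 12.9
position: [0.5408, 0.1266, 0.2239]
tool_rot: [0.702, 0.713, -0.001, -0.003]
ft_force: [-0.1, -0.6, -3.0]
grip_width: 0.0174
grip_force: 45.0
time: 13.4
position: [0.5442, 0.1219, 0.2249]
tool_rot: [0.618, 0.786, -0.0, -0.0]
ft_force: [-0.2, 0.3, -2.3]
grip_width: 0.0177
grip_force: 45.0
t 13.4 tcp [544.2 121.9 224.9] ydir 13.69 tilt 0.08 F [-0.2  0.3 -2.3] M [-0.05  0.01  0.  ] grip 0.0177 45.0
 shift cm (tool) [ 0.26 -0.04  9.99] twist -0.11
scene board 1908 x [-89.3 -81.4 -64.6] y [-100.   -20.5   93.7] z [139.4 185.9 229.9]
scene  end-1 433 x [-85.6 -81.4 -66.2] y [-94.7 -75.  -55.7] z [140.  191.4 229.5]
scene  end1 307 x [-85.7 -81.5 -77.5] y [55.5 74.3 94.5] z [140.9 182.3 220.7]
scene walltop 586 x [-25.8 109.3 136.3] y [-102.1  -78.5   97.5] z [120.3 125.3 129.4]
scene base 1614 x [-144.8  -41.9  139.8] y [-125.5  -55.2  125.4] z [30.1 35.6 41.9]
scene dowelL 20 x [-52.9 -50.  -43.2] y [104.3 110.1 115.1] z [45.9 54.6 61.4]
scene dowelR 22 x [-54.6 -49.9 -43.1] y [-115.9 -110.4 -104.4] z [48.4 54.9 60.2]
top board 416 x [-81.5 -79.1 -63. ] y [-101.2  -62.4   79.9] z [143.4 225.6 232.3]
top  end-1 199 x [-81.6 -79.5 -63. ] y [-94.8 -76.1 -55.7] z [144.8 225.6 231.6]
top  end1 116 x [-81.5 -79.9 -63.4] y [55.4 66.2 83.5] z [149.3 225.1 231.6]
top walltop 951 x [-22.3 118.3 137. ] y [-103.6  -65.    98.5] z [120.7 125.8 130.3]
top base 1072 x [-141.    -7.2  141.1] y [-127.1 -101.   122.2] z [30.3 36.1 41.8]
top dowelR 7 x [-52.6 -46.8 -41.6] y [-118.3 -116.3 -114.6] z [53.3 58.3 61.8]
```

```bash
python3 -m pendant '[{"jaw":0,"linear":[0.2,0,1],"twist":0},{"jaw":0,"linear":[0,0,2],"twist":0},{"jaw":0,"linear":[0,0,2],"twist":0},{"jaw":0,"linear":[0,0,2],"twist":0},{"jaw":0,"linear":[0,0,1.5],"twist":0},{"jaw":0,"linear":[0,0,0.8],"twist":0},{"jaw":0,"linear":[0,0,0.4],"twist":0},{"jaw":0,"linear":[0,0,0],"twist":0},{"jaw":0,"linear":[0,0,0],"twist":0}]'
cat > look.py <<'E'
from h import *
go([.543,.1243,.122],13.8)
n="scene"; c=cams.camera(n); W=cloud(c)
hsv=cv2.cvtColor(c["color"],cv2.COLOR_BGR2HSV); wood=hsv[...,1]>60
a=np.radians(13.8);R=np.array([[np.cos(a),-np.sin(a)],[np.sin(a),np.cos(a)]])
p=robot.get_obs()["position"]; print("tcp in box",np.round(((p[:2]-[.613,.1415])@R)*1000,1))
B=(W[...,:2]-[.613,.1415])@R; x,y,z=B[...,0],B[...,1],W[...,2]
xt=(p[:2]-[.613,.1415])@R
f=(x>xt[0]-.016)&(x<xt[0]-.004)&(abs(y)<.13)&(z>.045)&(z<.135)&wood
for zz in(.055,.075,.1,.118):
    k=f&(abs(z-zz)<.008); 
    if k.sum()>5: print("front face z",zz,k.sum(),"y",np.round([y[k].min()*1e3,y[k].max()*1e3],1),"x left/right",[np.round(np.median(x[k&(s*y>.04)])*1e3,1) for s in(1,-1)])
k=f; print("zmin/max",np.round(np.percentile(z[k],[1,99])*1e3,1))
cv2.imwrite("pics/look.png",cv2.resize(c["color"][130:260,190:340],None,fx=4,fy=4,interpolation=cv2.INTER_CUBIC))
E
python3 look.py
```

```text
time: 14.25
position: [0.5445, 0.1242, 0.1289]
tool_rot: [0.617, 0.787, 0.0, 0.0]
ft_force: [1.4, 0.5, -2.8]
grip_width: 0.0177
grip_force: 45.0
t 14.25 tcp [544.5 124.2 128.9] ydir 13.79 tilt 0.06 F [ 1.4  0.5 -2.8] M [-0.1   0.04  0.04] grip 0.0177 45.0
 shift cm (tool) [ 0.05 -0.15  0.69] twist -0.01
tcp in box [-70.4  -0.5]
front face z 0.055 280 y [-98.3 101.5] x left/right [np.float64(-80.8), np.float64(-80.3)]
front face z 0.075 283 y [-98.6 104.1] x left/right [np.float64(-80.9), np.float64(-80.5)]
front face z 0.1 284 y [-99.2 102.6] x left/right [np.float64(-80.5), np.float64(-80.6)]
front face z 0.118 194 y [-99.  101.4] x left/right [np.float64(-80.6), np.float64(-80.5)]
zmin/max [ 46.  133.1]
```

View pics/look.png

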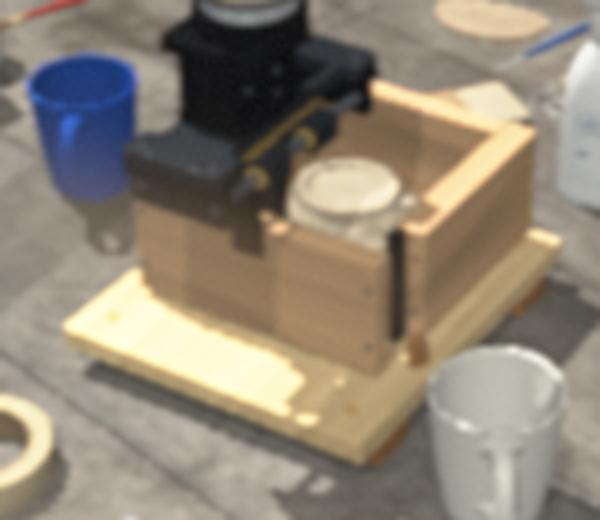

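The board hangs upright in front of the seals, just above the base, its ends level with the dowels ((417,345) on the right). It sits about 1.5 mm too far left, so I'll correct that, lower it and advance.

```bash
python3 -m pendant '[{"jaw":0,"linear":[-0.15,0,0.3],"twist":0},{"jaw":0,"linear":[0,0,0.3],"twist":0},{"jaw":0,"linear":[0,0.5,0],"twist":0},{"jaw":0,"linear":[0,0.6,0],"twist":0},{"jaw":0,"linear":[0,0.5,0],"twist":0},{"jaw":0,"linear":[0,0.3,0],"twist":0},{"jaw":0,"linear":[0,0,0],"twist":0},{"jaw":0,"linear":[0,0,0],"twist":0}]'
python3 look.py
```

```text
time: 14.97
position: [0.5637, 0.1273, 0.1227]
tool_rot: [0.617, 0.787, 0.001, 0.001]
ft_force: [0.3, 0.5, -2.3]
grip_width: 0.0176
grip_force: 45.0
t 14.97 tcp [563.7 127.3 122.7] ydir 13.81 tilt 0.09 F [ 0.3  0.5 -2.3] M [-0.08 -0.13 -0.02] grip 0.0176 45.0
 shift cm (tool) [ 0.2  -2.09  0.07] twist 0.01
tcp in box [-51.5  -2. ]
front face z 0.055 275 y [-99.6 100.5] x left/right [np.float64(-61.6), np.float64(-61.3)]
front face z 0.075 276 y [-101.4  101.5] x left/right [np.float64(-61.4), np.float64(-60.5)]
front face z 0.1 283 y [-100.5  100.4] x left/right [np.float64(-61.1), np.float64(-60.9)]
front face z 0.118 168 y [-100.7   91.8] x left/right [np.float64(-63.4), np.float64(-60.6)]
zmin/max [ 45.9 126.8]
```

```bash
python3 -m pendant '[{"jaw":0,"linear":[0,0.1,0.05],"twist":0},{"jaw":0,"linear":[0,0.1,0.05],"twist":0},{"jaw":0,"linear":[0,0,0],"twist":0},{"jaw":0,"linear":[0,0,0],"twist":0},{"jaw":0,"linear":[0,0,0],"twist":0}]' 60
python3 -c "
from h import *
go([.5637,.1273,.122],13.8)"
```

```text
time: 15.43
position: [0.5639, 0.1274, 0.1227]
tool_rot: [0.617, 0.787, -0.001, -0.0]
ft_force: [-2.5, -0.5, 6.5]
grip_width: 0.0175
grip_force: 60.0
t 15.43 tcp [563.9 127.4 122.7] ydir 13.82 tilt 0.1 F [-2.5 -0.5  6.5] M [-0.33  0.58 -0.01] grip 0.0175 60.0
 shift cm (tool) [-0.01 -0.02  0.07] twist 0.02
```

```bash
python3 -m pendant '[{"jaw":0,"linear":[0,0,-0.06],"twist":0},{"jaw":0,"linear":[0,0,0],"twist":0},{"jaw":0,"linear":[0,0,0],"twist":0},{"jaw":0,"linear":[0,0,0],"twist":0}]'
python3 -c "
from h import *
go([.5637,.1273,.122],13.8)"
python3 -m pendant '[{"jaw":0,"linear":[0,0.1,0],"twist":0},{"jaw":0,"linear":[0,0.1,0],"twist":0},{"jaw":0,"linear":[0,0.1,0],"twist":0},{"jaw":0,"linear":[0,0,0],"twist":0},{"jaw":0,"linear":[0,0,0],"twist":0},{"jaw":0,"linear":[0,0,0],"twist":0}]'
python3 look.py
```

```text
time: 15.77
position: [0.5639, 0.1275, 0.1227]
tool_rot: [0.617, 0.787, -0.001, -0.001]
ft_force: [-2.7, -0.8, 5.9]
grip_width: 0.0175
grip_force: 60.0
t 15.77 tcp [563.9 127.5 122.7] ydir 13.82 tilt 0.1 F [-2.7 -0.8  5.9] M [-0.36  0.65  0.04] grip 0.0175 60.0
 shift cm (tool) [-0.01 -0.03  0.07] twist 0.02
time: 16.27
position: [0.5647, 0.1277, 0.1228]
tool_rot: [0.617, 0.787, -0.003, -0.002]
ft_force: [-5.7, -2.8, 10.7]
grip_width: 0.0172
grip_force: 60.1
t 16.27 tcp [564.7 127.7 122.8] ydir 13.84 tilt 0.41 F [-5.7 -2.8 10.7] M [-0.74  1.5  -0.01] grip 0.0172 60.1
 shift cm (tool) [ 0.19 -2.18  0.09] twist 0.04
tcp in box [-50.2  -1.9]
front face z 0.055 288 y [-113.5  108.2] x left/right [np.float64(-61.7), np.float64(-60.9)]
front face z 0.075 286 y [-100.6  100.3] x left/right [np.float64(-60.9), np.float64(-60.4)]
front face z 0.1 272 y [-100.2  100.2] x left/right [np.float64(-60.2), np.float64(-59.8)]
front face z 0.118 184 y [-101.3   98.1] x left/right [np.float64(-60.9), np.float64(-59.5)]
zmin/max [ 45.8 127.5]
```

```bash
python3 -m pendant '[{"jaw":0,"linear":[0,0,-0.1],"twist":0},{"jaw":0,"linear":[0,0,-0.1],"twist":0},{"jaw":0,"linear":[0,0,0],"twist":0},{"jaw":0,"linear":[0,0,0],"twist":0},{"jaw":0,"linear":[0,0,0],"twist":0}]'
python3 look.py
```

```text
time: 16.73
position: [0.5678, 0.1285, 0.1237]
tool_rot: [0.617, 0.787, -0.0, -0.0]
ft_force: [-0.4, 1.1, -2.3]
grip_width: 0.0178
grip_force: 60.0
t 16.73 tcp [567.8 128.5 123.7] ydir 13.8 tilt 0.01 F [-0.4  1.1 -2.3] M [-0.1   0.02  0.01] grip 0.0178 60.0
 shift cm (tool) [ 0.18 -2.51  0.17] twist -0.00
tcp in box [-47.1  -1.8]
front face z 0.055 296 y [-114.6  113.8] x left/right [np.float64(-57.1), np.float64(-56.8)]
front face z 0.075 278 y [-99.8 101.6] x left/right [np.float64(-57.1), np.float64(-56.9)]
front face z 0.1 266 y [-99.4 100.1] x left/right [np.float64(-57.0), np.float64(-56.7)]
front face z 0.118 185 y [-100.5  102.6] x left/right [np.float64(-57.6), np.float64(-56.6)]
zmin/max [ 45.8 127.9]
```

```bash
python3 -m pendant '[{"jaw":0,"linear":[0,0.15,0],"twist":0},{"jaw":0,"linear":[0,0.15,0],"twist":0},{"jaw":0,"linear":[0,0,0],"twist":0},{"jaw":0,"linear":[0,0,0],"twist":0},{"jaw":0,"linear":[0,0,0],"twist":0}]'
python3 -m pendant '[{"jaw":0,"linear":[0,0.1,0],"twist":0},{"jaw":0,"linear":[0,0.1,0],"twist":0},{"jaw":0,"linear":[0,0,0],"twist":0},{"jaw":0,"linear":[0,0,0],"twist":0},{"jaw":0,"linear":[0,0,0],"twist":0}]'
python3 look.py
```

```text
time: 17.2
position: [0.57, 0.1291, 0.1238]
tool_rot: [0.617, 0.787, -0.0, -0.001]
ft_force: [-2.2, -0.2, -2.9]
grip_width: 0.0172
grip_force: 60.0
time: 17.62
position: [0.5715, 0.1295, 0.1239]
tool_rot: [0.617, 0.787, -0.001, -0.001]
ft_force: [-4.0, -1.3, -2.1]
grip_width: 0.0175
grip_force: 60.0
t 17.62 tcp [571.5 129.5 123.9] ydir 13.81 tilt 0.13 F [-4.  -1.3 -2.1] M [-0.31  0.77 -0.04] grip 0.0175 60.0
 shift cm (tool) [ 0.18 -2.89  0.19] twist 0.01
tcp in box [-43.1  -1.8]
front face z 0.055 304 y [-116.4  114.7] x left/right [np.float64(-53.5), np.float64(-53.4)]
front face z 0.075 284 y [-100.4  102.5] x left/right [np.float64(-53.8), np.float64(-53.5)]
front face z 0.1 273 y [-100.3  101.9] x left/right [np.float64(-53.7), np.float64(-52.8)]
front face z 0.118 189 y [-100.2  101.9] x left/right [np.float64(-54.2), np.float64(-52.7)]
zmin/max [ 46.1 127.8]
```

```bash
python3 -m pendant '[{"jaw":0,"linear":[0,0.1,0],"twist":0},{"jaw":0,"linear":[0,0.1,0],"twist":0},{"jaw":0,"linear":[0,0.1,0],"twist":0},{"jaw":0,"linear":[0,0,0],"twist":0},{"jaw":0,"linear":[0,0,0],"twist":0},{"jaw":0,"linear":[0,0,0],"twist":0}]'
python3 look.py
```

```text
time: 18.17
position: [0.573, 0.1299, 0.1238]
tool_rot: [0.617, 0.787, -0.002, -0.002]
ft_force: [-7.3, -3.0, 0.6]
grip_width: 0.0175
grip_force: 60.0
t 18.17 tcp [573.  129.9 123.8] ydir 13.82 tilt 0.33 F [-7.3 -3.   0.6] M [-0.53  1.22 -0.06] grip 0.0175 60.0
 shift cm (tool) [ 0.18 -3.04  0.2 ] twist 0.02
tcp in box [-41.7  -1.7]
front face z 0.055 304 y [-117.1  114.9] x left/right [np.float64(-51.8), np.float64(-51.6)]
front face z 0.075 289 y [-100.2  103.9] x left/right [np.float64(-52.1), np.float64(-51.7)]
front face z 0.1 269 y [-99.7  99.7] x left/right [np.float64(-52.2), np.float64(-52.0)]
front face z 0.118 201 y [-99.3 102.8] x left/right [np.float64(-51.6), np.float64(-50.7)]
zmin/max [ 45.8 127.8]
```

```bash
python3 -m pendant '[{"jaw":0,"linear":[0,0.1,-0.02],"twist":0},{"jaw":0,"linear":[0,0.1,-0.02],"twist":0},{"jaw":0,"linear":[0,0.1,-0.02],"twist":0},{"jaw":0,"linear":[0,0,0],"twist":0},{"jaw":0,"linear":[0,0,0],"twist":0},{"jaw":0,"linear":[0,0,0],"twist":0},{"jaw":0,"linear":[0,0,0],"twist":0}]'
python3 look.py
```

```text
time: 18.8
position: [0.5741, 0.1302, 0.1239]
tool_rot: [0.617, 0.787, -0.004, -0.003]
ft_force: [-9.9, -4.6, -1.0]
grip_width: 0.0175
grip_force: 60.0
t 18.8 tcp [574.1 130.2 123.9] ydir 13.85 tilt 0.58 F [-9.9 -4.6 -1. ] M [-0.71  1.65 -0.02] grip 0.0175 60.0
 shift cm (tool) [ 0.17 -3.16  0.22] twist 0.05
tcp in box [-40.5  -1.7]
front face z 0.055 326 y [-118.3  115.2] x left/right [np.float64(-51.3), np.float64(-50.7)]
front face z 0.075 281 y [-99.  101.1] x left/right [np.float64(-51.0), np.float64(-51.1)]
front face z 0.1 267 y [-99.3 100.5] x left/right [np.float64(-50.6), np.float64(-51.1)]
front face z 0.118 193 y [-100.8   97.2] x left/right [np.float64(-50.9), np.float64(-50.2)]
zmin/max [ 46.  128.4]
```

```bash
python3 -m pendant '[{"jaw":0,"linear":[0,0.1,0.02],"twist":0},{"jaw":0,"linear":[0,0.05,0.02],"twist":0},{"jaw":0,"linear":[0,0,0],"twist":0},{"jaw":0,"linear":[0,0,0],"twist":0},{"jaw":0,"linear":[0,0,0],"twist":0},{"jaw":0,"linear":[0,0,0],"twist":0},{"jaw":0,"linear":[0,0,0],"twist":0},{"jaw":0,"linear":[0,0,0],"twist":0}]'
python3 look.py; python3 -c "
from h import *
c=cams.camera('top');cv2.imwrite('pics/end.png',cv2.resize(np.hstack([c['color'][125:255,195:315],cams.camera('scene')['color'][130:260,220:370]]),None,fx=2.9,fy=2.9,interpolation=cv2.INTER_CUBIC))"
```

```text
time: 19.52
position: [0.5749, 0.1304, 0.1239]
tool_rot: [0.617, 0.787, -0.004, -0.004]
ft_force: [-12.0, -4.5, 3.3]
grip_width: 0.0174
grip_force: 60.0
t 19.52 tcp [574.9 130.4 123.9] ydir 13.85 tilt 0.65 F [-12.   -4.5   3.3] M [-0.85  1.88  0.03] grip 0.0174 60.0
 shift cm (tool) [ 0.17 -3.24  0.22] twist 0.05
tcp in box [-39.6  -1.7]
front face z 0.055 309 y [-118.2  115.5] x left/right [np.float64(-50.7), np.float64(-50.6)]
front face z 0.075 292 y [-98.9 100. ] x left/right [np.float64(-49.8), np.float64(-49.6)]
front face z 0.1 270 y [-100.1  101. ] x left/right [np.float64(-49.8), np.float64(-49.7)]
front face z 0.118 198 y [-100.5   99.6] x left/right [np.float64(-50.2), np.float64(-49.2)]
zmin/max [ 45.8 128.2]
```

View pics/end.png

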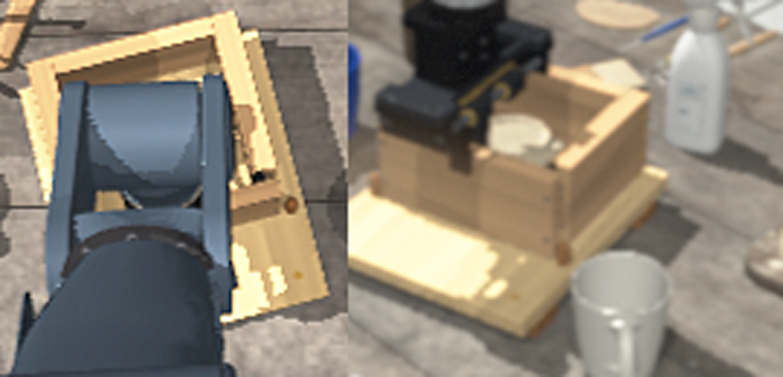

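The board sits between the dowels against both seals with its foot on the base, and the mug stands clear. The push is steady at about 12.5 N, with almost no yaw moment.

```bash
python3 -c "
from rig import robot
print(robot.hand_in())"
```

```text
the job is handed in; nothing more can be done
None
```

I stood the mug upright on the bench to the right of the box, and the arm is still pushing the four-hole board between the dowels at about 12.8 N, squeezing each seal an estimated 5 mm, evenly left and right but with the gripper tilted about 0.65°; I left the spare board alone and handed the job in.

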